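# Shut the cell sorter's three push valves in order

## Robot

A 6-joint arm with a two-finger parallel gripper is mounted at the origin on the work surface. World frame = base frame: x ahead of the robot, y to its left, z up, the work surface at z = 0. Lengths are in m, angles in degrees, forces in N, time in s.
With the tool pointing down it reaches from about 0.25 to 0.725 m from the base axis. Payload 9.7 kg.
Tool frame: the origin (TCP) lies midway between the tips of the shut fingers; the grasp point (between the pads) lies 19 mm behind it (bot.hold_point_z is the distance from the TCP to the grasp point, in m); z points along the fingers, y is the line along which they close (so a half turn about z gives the same grasp; the last joint's range is limited). The gripper opens to 85 mm and grips with 20 to 120 N. Pads are 22 mm wide; open, the fingers measure 114 mm over their backs; the gripper's body (76 mm by 85 mm) begins 54 mm behind the grasp point. The pads swing forward as they close: fully open they stand 13 mm farther back than shut.
Start: joints at [-73.167, 4.979, 10.078, 95.1, 0, 90], TCP at [0.159, -0.526, 0.231] pointing down, gripper open.
Joint ranges: [-179.16, 179.16], [-48.56, 103.87], [-65.8, 70.77], [-126.05, 130.52], [-82.76, 87.17], [-180, 180]. Speed limits (degrees/s): [127.2, 127.2, 147.25, 180, 180, 180].

## Interface

Orientations are given as [roll, pitch, yaw] about the fixed x, y, z axes, in that order (R = Rz(yaw) Ry(pitch) Rx(roll)).
In Python, from workcell import bot gives the robot as it stands.
- The arm moves only by the tool play_rows, never from a script. Its argument "steps" is a list that holds one entry, the list of rows, each a list of 4 numbers: the shift along the tool's x, y, z in m, then the turn about the tool's z in rad. In form: [[[tx, ty, tz, yaw], ...]]. A call has exactly 5 rows; each row shifts and turns the commanded pose from where the row before left it, along the tool's axes as they then stand; what a row does not reach is not made up. A row lasts 1/12 s, in which the tool goes at most 41.7 mm and 7.16 degrees, less where a joint would pass 70% of its speed; a pose out of reach is approached as far as the arm can. A call is refused whole if a number of a shift passes 0.0417 or a number of a turn 0.125, either way. A call with a gripper value outside its range is refused whole. "gripper" is the finger opening in m, from 0 to 0.0854, set as the call begins (left out, the last holds). The fingers move at their own pace and stop on an object; "squeeze" is the grip in N (left out, the last holds). Time passes only in rows, so rows that do not move let the fingers close, or fill a call up. It gives the time, the measured TCP pose, the force, the opening and the grip force at its end, in the units of the state.
- bot.get_obs(): the state, without advancing time (a new reading comes with each control period).
- bot.camera(name): name is "scene" or "top"; returns a dict with "img" (420x560x3 uint8, blue, green, red), "vfov" (degrees; the focal length in pixels is half the picture's height over the tangent of half this angle, whatever the lens; pixels are square), "cx", "cy" (the principal point, pixels), "xyz" and "attitude" of the camera in the world. Camera axes: x right, y down, z forward; pixel columns grow to the right and rows downward; lengths in m; the calibration is good to about 2 mm. A picture is of the moment at which its call begins. There is no depth.
- bot.job_done(): hands the job in; it is judged then, once.
The state is a dict: "time": time; "q": joint angles; "qd": joint speeds; "joint_efforts": joint torques, N m; "ee_pos": TCP position; "tcp_rot": TCP orientation; "wrist_force": force on the tool from outside, world axes, zero at the start; "torque": the same for the moment, N m; "opening": finger opening in m; "grasp_force": force on a finger pad.
Only numpy, scipy, OpenCV 4.12 (cv2) and the standard library are available. Lean on these libraries where they do the work, as an engineer would, in place of code of your own. Each camera call takes 0.05 s, during which the arm holds its last target. There are 200 camera calls.

## Task

Put the sorter's fluidics on standby: with the fingertips, gently press the three brass valve plungers fully down, one after the other: first the small round one, then the square one, and last the wide mushroom one, and leave them down. Press each lightly, do not pull any plunger up, and leave the loose nozzle, vial, thumb knob and screwdriver where they are.

Things in the scene. Friction and masses are not known exactly. Their poses are not given: they have to be found in the camera images.
- narrow_valve: push valve fixed to the deck: aluminium block 64 x 64 x 45 mm high, dark collar (30 mm diameter, 10 mm high) on it, above that a plunger: steel stem with a brass cap, a small round button head, 16 mm in diameter, 12 mm thick. Origin: centre of the block's underside, on the deck (12 mm above the work surface); z up. Which valve stands in which of the three places varies
- narrow_plunger (a joint): how far the narrow valve's stem is pushed down, in m: 0 to 0.004 at the start (up, open), 0.012 at its stop (closed), -0.004 if pulled fully up. About 2.5 N of friction, no return spring: it stays where it is left. Its cap is sprung on the stem: it yields about 2 mm before the stem moves, and once at the stop 8 mm in all, at 1.2 N per mm (10 N), then hard
- narrow_top (a point): centre of the flat top of the narrow valve's brass cap, moving with it: 102 mm above the work surface (90 above the deck) at joint 0, 90 mm above the work surface when fully down and let go. Pressing it 3 to 6 mm lower than that makes sure the stem is at its stop
- square_valve: push valve fixed to the deck: aluminium block 64 x 64 x 45 mm high, dark collar (30 mm diameter, 10 mm high) on it, above that a plunger: steel stem with a brass cap, a square head, 30 x 30 mm, 12 mm thick. Origin: centre of the block's underside, on the deck (12 mm above the work surface); z up. Which valve stands in which of the three places varies
- square_plunger (a joint): how far the square valve's stem is pushed down, in m: 0 to 0.004 at the start (up, open), 0.012 at its stop (closed), -0.004 if pulled fully up. About 2.5 N of friction, no return spring: it stays where it is left. Its cap is sprung on the stem: it yields about 2 mm before the stem moves, and once at the stop 8 mm in all, at 1.2 N per mm (10 N), then hard
- square_top (a point): centre of the flat top of the square valve's brass cap, moving with it: 102 mm above the work surface (90 above the deck) at joint 0, 90 mm above the work surface when fully down and let go. Pressing it 3 to 6 mm lower than that makes sure the stem is at its stop
- wide_valve: push valve fixed to the deck: aluminium block 64 x 64 x 45 mm high, dark collar (30 mm diameter, 10 mm high) on it, above that a plunger: steel stem with a brass cap, a wide round mushroom head, 46 mm in diameter, 12 mm thick. Origin: centre of the block's underside, on the deck (12 mm above the work surface); z up. Which valve stands in which of the three places varies
- wide_plunger (a joint): how far the wide valve's stem is pushed down, in m: 0 to 0.004 at the start (up, open), 0.012 at its stop (closed), -0.004 if pulled fully up. About 2.5 N of friction, no return spring: it stays where it is left. Its cap is sprung on the stem: it yields about 2 mm before the stem moves, and once at the stop 8 mm in all, at 1.2 N per mm (10 N), then hard
- wide_top (a point): centre of the flat top of the wide valve's brass cap, moving with it: 102 mm above the work surface (90 above the deck) at joint 0, 90 mm above the work surface when fully down and let go. Pressing it 3 to 6 mm lower than that makes sure the stem is at its stop
- spare_nozzle: bystander, loose: white tapered nozzle standing on its wide end, 40 mm base diameter, 66 mm high; origin at the centre of its underside
- vial: bystander, loose: small amber capped vial, 28 mm diameter, 55 mm high; origin at the centre of its underside
- thumb_knob: bystander, loose: steel thumb knob standing on the deck, 32 mm diameter, 34 mm high; origin at the centre of its underside
- screwdriver: bystander, loose: small screwdriver with a grey handle, 160 mm long, lying across the deck near the robot; its x axis runs along it, towards the blade

How it is judged:
By the outcome, as a careful person would: the job done as asked, in the order asked, and still so for the second after the job is handed in, with the robot touching nothing.
It also fails if it takes over 51 s, if anything falls off the work surface, if the arm or the gripper's body presses on something with over 40 N, if the wrist force passes 120 N, or if a joint passes its speed limit or range.

## Working session

There is one attempt and no reset: what is moved stays moved. The work goes in short steps, Python scripts to look and compute and a tool call to move; the robot and the scene stay as the last step left them, time stands still between calls to the robot, and variables do not carry over. Pictures are saved under pics/ and viewed, at most 10 in all, crops included, and the job is handed in when it is done.

Besides the shell and the picture viewer there is one more tool, called after "Request:" as name([rows], argument=value, ...), one row to a line, values as JSON. play_rows: Moves the arm, as the interface text tells. Its arguments: {"type":"object","properties":{"steps":{"type":"array","items":{"type":"array","items":{"type":"array","items":{"type":"number"}}}},"gripper":{"type":"number"},"squeeze":{"type":"number"}},"required":["steps"]}

```bash
mkdir -p pics; python3 - <<'E'
from workcell import bot
import cv2
for n in("scene","top"):
    c=bot.camera(n); cv2.imwrite(f"pics/{n}0.png",c["img"]); print(n,{k:v for k,v in c.items() if k!="img"})
print(bot.get_obs())
E
```

```text
scene {'vfov': 51.31833743897538, 'cx': 289.42428752691086, 'cy': 213.80149779857305, 'xyz': array([ 0.82229127, -0.50562619,  0.50917862]), 'attitude': array([-125.41388895,    1.02942757,   30.20935343])}
top {'vfov': 45.06585712668535, 'cx': 288.2285750370314, 'cy': 206.16968940261904, 'xyz': array([0.42427165, 0.02498703, 1.03462833]), 'attitude': array([-172.75616959,   -0.50445608,  -89.6319303 ])}
{'time': 0.1, 'q': array([-7.31662605e+01,  5.00715165e+00,  1.00399422e+01,  9.50986568e+01,
        4.46570112e-04,  9.00022804e+01]), 'qd': array([-0.08091718, -0.11827458, -0.01302278, -0.07720127, -0.04622798,
        0.02143058]), 'joint_efforts': array([-9.64844694e-04, -5.21562302e+01,  4.65653658e+01,  1.60133449e-02,
       -5.33555817e-05,  1.09775007e-05]), 'ee_pos': array([ 0.1592234 , -0.52624549,  0.2306701 ]), 'tcp_rot': array([-1.79934134e+02, -4.43948295e-04,  1.68314586e+01]), 'wrist_force': array([-0.00255797,  0.92137417,  0.13195117]), 'torque': array([ 0.03186679, -0.03026173,  0.00693276]), 'grasp_force': 0.0, 'opening': 0.08510176912636438}
```

View pics/scene0.png

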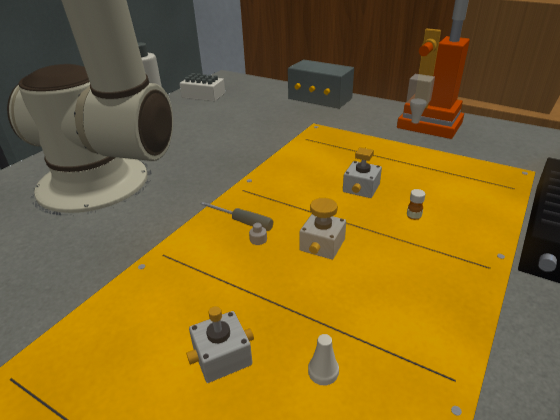

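View pics/top0.png

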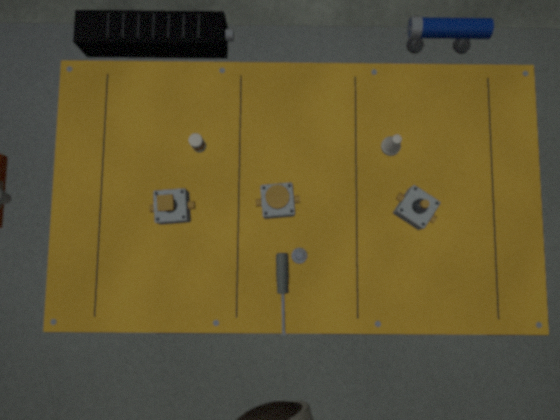

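The scene view shows narrow at about (215,315), wide at (323,207) and square at (364,155). In the top view they are near (424,204), (278,197) and (166,202). I'll take enlarged crops next to get the cap centres.

```bash
python3 - <<'E'
import cv2,numpy as np
t=cv2.imread("pics/top0.png");s=cv2.imread("pics/scene0.png")
def crop(i,u,v): return cv2.resize(i[v-20:v+20,u-20:u+20],(260,260),interpolation=cv2.INTER_CUBIC)
a=np.hstack([crop(t,424,204),crop(t,166,202),crop(t,278,197)])
b=np.hstack([crop(s,215,315),crop(s,364,155),crop(s,323,207)])
cv2.imwrite("pics/m.png",np.vstack([a,b]))
E
cat > h.py <<'E'
import numpy as np
from scipy.spatial.transform import Rotation as R
def ray(c,u,v):
    f=210/np.tan(np.radians(c["vfov"]/2))
    d=R.from_euler("xyz",c["attitude"],degrees=True).apply([(u-c["cx"])/f,(v-c["cy"])/f,1]); return np.array(c["xyz"]),d/np.linalg.norm(d)
def plane(c,u,v,z):
    o,d=ray(c,u,v); return o+d*(z-o[2])/d[2]
def tri(r1,r2):
    A=sum(np.eye(3)-np.outer(d,d) for o,d in(r1,r2)); b=sum((np.eye(3)-np.outer(d,d))@o for o,d in(r1,r2)); return np.linalg.solve(A,b)
E
```

```text
(no output)
```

View pics/m.png

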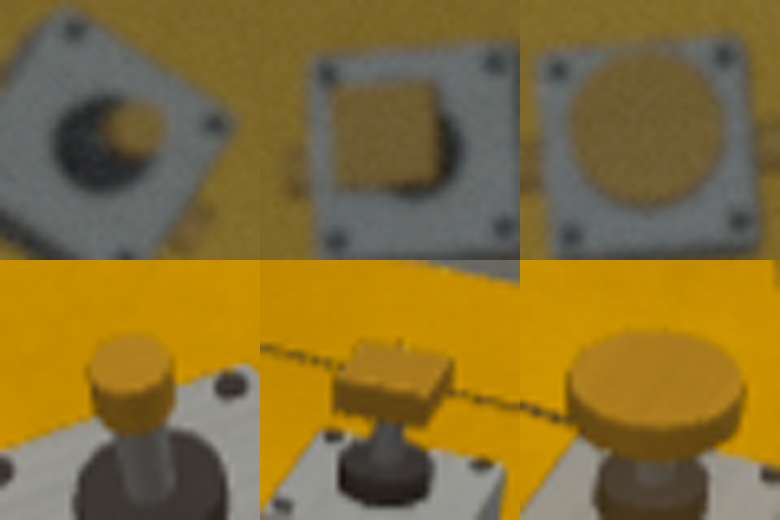

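The crops show the top-face centres clearly. In the top row (narrow, square, wide) they are at (136,129), (124,134) and (126,129). In the scene row they are at (131,103), (135,111) and (135,113).

```bash
python3 - <<'E'
from workcell import bot
from h import *
t=bot.camera("top");s=bot.camera("scene")
for n,T,S,a,b in(("narrow",(424,204),(215,315),(136,129),(131,103)),("square",(166,202),(364,155),(124,134),(135,111)),("wide",(278,197),(323,207),(126,129),(135,113))):
    p=[T[i]-20+a[i]/6.5-.5 for i in(0,1)];q=[S[i]-20+b[i]/6.5-.5 for i in(0,1)]
    x=tri(ray(t,*p),ray(s,*q)); print(n,x.round(4),plane(t,*p,.1).round(4),plane(s,*q,.1).round(4))
E
```

```text
narrow [ 0.5502 -0.2361  0.102 ] [ 0.5504 -0.2368  0.1   ] [ 0.5489 -0.2347  0.1   ]
square [0.5492 0.2477 0.0994] [0.549  0.2475 0.1   ] [0.5496 0.2466 0.1   ]
wide [0.5616 0.0389 0.1005] [0.5614 0.0388 0.1   ] [0.5614 0.0398 0.1   ]
```

Request:
play_rows([
  [[0, 0, 0, 0], [0, 0, 0, 0], [0, 0, 0, 0], [0, 0, 0, 0], [0, 0, 0, 0]],
], gripper=0)

```text
time: 0.62
ee_pos: [0.1593, -0.5264, 0.2313]
tcp_rot: [-180.0, -0.0, 16.8]
wrist_force: [2.2, -0.4, 0.1]
opening: 0.0258
grasp_force: 0.0
```

Request:
play_rows([
  [[0, 0, 0, -0.12], [0, 0, 0, -0.12], [0, 0, 0, -0.12], [0, 0, 0, -0.12], [0, 0, 0, -0.12]],
])

```text
time: 1.03
ee_pos: [0.1593, -0.5264, 0.2313]
tcp_rot: [180.0, 0.0, 51.6]
wrist_force: [0.2, -0.6, 0.6]
opening: -0.0007
grasp_force: 0.0
```

Request:
play_rows([
  [[0, 0, 0, -0.12], [0, 0, 0, -0.12], [0, 0, 0, -0.12], [0, 0, 0, -0.12], [0, 0, 0, -0.12]],
])

```text
time: 1.45
ee_pos: [0.1593, -0.5264, 0.2313]
tcp_rot: [180.0, 0.0, 85.9]
wrist_force: [0.3, 0.0, 0.4]
opening: -0.0004
grasp_force: 0.0
```

Request:
play_rows([
  [[0, 0, 0, -0.077], [0, 0, 0, 0], [0, 0, 0, 0], [0, 0, 0, 0], [0, 0, 0, 0]],
])

```text
time: 1.87
ee_pos: [0.1593, -0.5264, 0.2313]
tcp_rot: [-180.0, -0.0, 89.9]
wrist_force: [0.1, -0.1, -0.3]
opening: 0.0003
grasp_force: 0.0
```

Request:
play_rows([
  [[0.019, 0.026, 0, 0], [0.019, 0.026, 0, 0], [0.019, 0.026, 0, 0], [0.019, 0.026, 0, 0], [0.019, 0.026, 0, 0]],
])

```text
time: 2.28
ee_pos: [0.2902, -0.4305, 0.2314]
tcp_rot: [180.0, 0.0, 89.9]
wrist_force: [-0.2, -0.7, -0.9]
opening: 0.0001
grasp_force: 0.0
```

Request:
play_rows([
  [[0.019, 0.026, 0, 0], [0.019, 0.026, 0, 0], [0.019, 0.026, 0, 0], [0.019, 0.026, 0, 0], [0.019, 0.026, 0, 0]],
])

```text
time: 2.7
ee_pos: [0.4204, -0.3352, 0.2314]
tcp_rot: [180.0, 0.0, 89.9]
wrist_force: [0.5, -0.7, 0.6]
opening: -0.0001
grasp_force: 0.0
```

Request:
play_rows([
  [[0.02, 0.026, 0.02, 0], [0.02, 0.026, 0.02, 0], [0.02, 0.026, 0.02, 0], [0.02, 0.026, 0.02, 0], [0.02, 0.026, 0.01, 0]],
])

```text
time: 3.12
ee_pos: [0.5497, -0.2349, 0.1386]
tcp_rot: [-179.9, -0.1, 89.9]
wrist_force: [-0.0, -0.2, -0.5]
opening: -0.0003
grasp_force: 0.0
```

Request:
play_rows([
  [[0, 0, 0, 0], [0, 0, 0, 0], [0, 0, 0, 0], [0, 0, 0, 0], [0, 0, 0, 0]],
])

```text
time: 3.53
ee_pos: [0.5489, -0.2374, 0.1422]
tcp_rot: [179.9, 0.0, 89.9]
wrist_force: [-0.4, -0.5, 0.3]
opening: -0.0001
grasp_force: 0.0
```

```bash
python3 - <<'E'
from workcell import bot
import cv2,numpy as np
from h import *
o=bot.get_obs();print(o["ee_pos"],o["tcp_rot"])
c=bot.camera("scene");s=c["img"];t=bot.camera("top")["img"]
def crop(i,u,v,r=40): return cv2.resize(i[v-r:v+r,u-r:u+r],(400,400),interpolation=cv2.INTER_CUBIC)
cv2.imwrite("pics/n1.png",np.hstack([crop(s,215,300,60),crop(t,424,204)]))
E
```

```text
[ 0.54888618 -0.23735241  0.14219635] [1.79936318e+02 3.28607985e-02 8.99050313e+01]
```

View pics/n1.png

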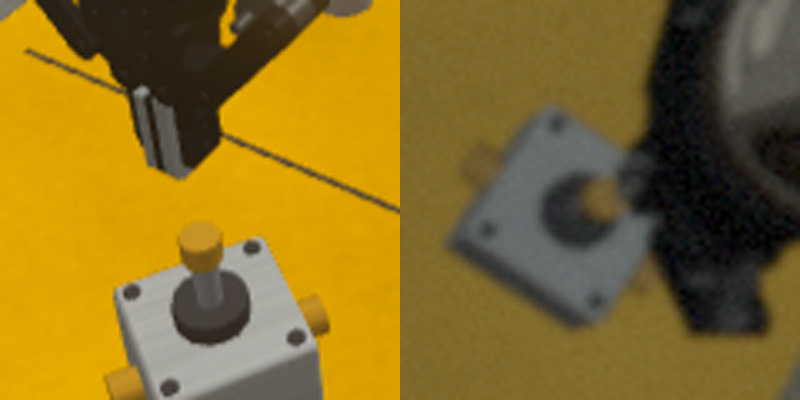

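The gripper is above and just behind the small plunger. In the crop the tip is at about (178,172) and the cap top at (200,230). I'll compare where the TCP and the cap should appear by projection.

```bash
python3 - <<'E'
from workcell import bot
from h import *
c=bot.camera("scene");o=bot.get_obs();print(o["ee_pos"])
for p in((178,172),(150,165),(180,180),(218,142)): print(p,plane(c,155+p[0]*.3-.35,240+p[1]*.3-.35,o["ee_pos"][2]).round(4))
print("cap",plane(c,155+200*.3-.35,240+231*.3-.35,.101).round(4))
E
```

```text
[ 0.54894813 -0.23711471  0.14189762]
(178, 172) [ 0.5518 -0.2429  0.1419]
(150, 165) [ 0.541  -0.245   0.1419]
(180, 180) [ 0.5549 -0.2456  0.1419]
(218, 142) [ 0.555  -0.2241  0.1419]
cap [ 0.5482 -0.2335  0.101 ]
```

Request:
play_rows([
  [[0.001, 0, 0.012, 0], [0, 0, 0.012, 0], [0, 0, 0.008, 0], [0, 0, 0, 0], [0, 0, 0, 0]],
])

```text
time: 4.1
ee_pos: [0.5487, -0.2352, 0.1081]
tcp_rot: [-179.9, -0.0, 90.0]
wrist_force: [1.0, 0.5, 0.3]
opening: -0.0004
grasp_force: 0.0
```

Request:
play_rows([
  [[0, 0, 0.002, 0], [0, 0, 0.002, 0], [0, 0, 0.002, 0], [0, 0, 0.002, 0], [0, 0, 0.002, 0]],
])

```text
time: 4.52
ee_pos: [0.5495, -0.2355, 0.0995]
tcp_rot: [180.0, 0.0, 90.0]
wrist_force: [-0.5, -0.3, 2.5]
opening: 0.0001
grasp_force: 1.1
```

Request:
play_rows([
  [[0, 0, 0.002, 0], [0, 0, 0.002, 0], [0, 0, 0.002, 0], [0, 0, 0, 0], [0, 0, 0, 0]],
])

```text
time: 4.93
ee_pos: [0.5494, -0.2355, 0.0933]
tcp_rot: [180.0, 0.0, 90.0]
wrist_force: [0.7, -0.3, 2.3]
opening: -0.0003
grasp_force: 0.8
```

Request:
play_rows([
  [[0, 0, 0.002, 0], [0, 0, 0.002, 0], [0, 0, 0.002, 0], [0, 0, 0.002, 0], [0, 0, 0, 0]],
])

```text
time: 5.35
ee_pos: [0.5494, -0.2354, 0.0853]
tcp_rot: [180.0, 0.0, 90.0]
wrist_force: [0.4, 0.4, 5.6]
opening: 0.0003
grasp_force: 3.1
```

Request:
play_rows([
  [[0, 0, 0, 0], [0, 0, 0, 0], [0, 0, 0, 0], [0, 0, 0, 0], [0, 0, 0, 0]],
])

```text
time: 5.77
ee_pos: [0.5494, -0.2355, 0.0857]
tcp_rot: [180.0, 0.0, 90.0]
wrist_force: [0.5, 0.3, 5.6]
opening: 0.0
grasp_force: 2.8
```

Request:
play_rows([
  [[0, 0, -0.003, 0], [0, 0, -0.007, 0], [0, 0, -0.02, 0], [0, 0, -0.03, 0], [0.023, 0, 0, 0]],
])

```text
time: 6.18
ee_pos: [0.5504, -0.2151, 0.1504]
tcp_rot: [179.7, 0.2, 89.8]
wrist_force: [1.3, -0.3, 1.3]
opening: -0.0002
grasp_force: 0.0
```

Request:
play_rows([
  [[0.03, 0, 0, 0], [0.03, 0, 0, 0], [0.03, 0, 0, 0], [0.03, 0, 0, 0], [0.03, 0, 0, 0]],
])

```text
time: 6.6
ee_pos: [0.5487, -0.0611, 0.1453]
tcp_rot: [-180.0, -0.0, 90.0]
wrist_force: [1.4, 0.4, -0.1]
opening: -0.0002
grasp_force: 0.0
```

Request:
play_rows([
  [[0.03, 0, 0, 0], [0.03, 0, 0, 0], [0.03, 0, 0, 0], [0.03, 0, 0, 0], [0.03, 0, 0, 0]],
])

```text
time: 7.02
ee_pos: [0.5488, 0.0889, 0.1453]
tcp_rot: [-180.0, 0.0, 90.0]
wrist_force: [-0.2, 0.3, 0.7]
opening: 0.0002
grasp_force: 0.0
```

Request:
play_rows([
  [[0.03, 0, 0, 0], [0.03, 0, 0, 0], [0.03, 0, 0, 0], [0.03, 0, 0, 0], [0.03, 0, 0, 0]],
])

```text
time: 7.43
ee_pos: [0.5488, 0.2389, 0.1453]
tcp_rot: [-180.0, 0.0, 90.0]
wrist_force: [0.4, -0.4, -0.6]
opening: -0.0
grasp_force: 0.0
```

Request:
play_rows([
  [[0.01, 0, 0, 0], [0, 0, 0, 0], [0, 0, 0, 0], [0, 0, 0, 0], [0, 0, 0, 0]],
])

```text
time: 7.85
ee_pos: [0.5494, 0.2463, 0.1454]
tcp_rot: [-180.0, 0.0, 89.9]
wrist_force: [-0.4, -0.6, 0.1]
opening: 0.0
grasp_force: 0.0
```

```bash
python3 - <<'E'
from workcell import bot
import cv2,numpy as np
s=bot.camera("scene")["img"]
def crop(i,u,v,r): return cv2.resize(i[v-r:v+r,u-r:u+r],(400,400),interpolation=cv2.INTER_CUBIC)
cv2.imwrite("pics/n2.png",np.hstack([crop(s,215,320,40),crop(s,364,150,40)]))
E
```

```text
(no output)
```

View pics/n2.png

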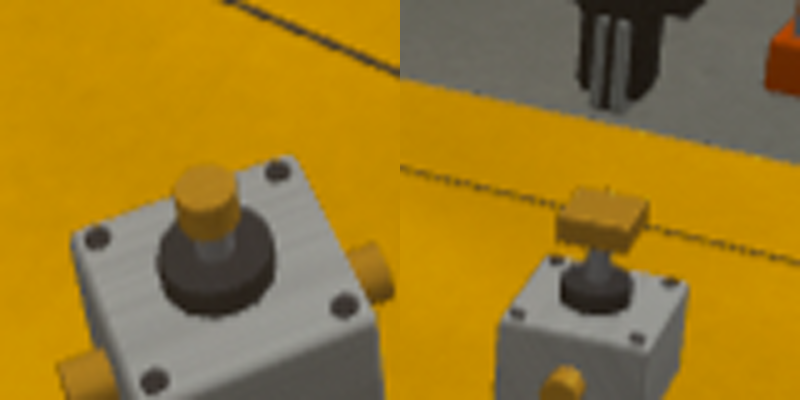

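The left crop shows the narrow plunger down, with its cap at (206,185) close above the collar. On the right, the fingertips at (612,105) are above the square cap at (603,205). The square is next, from z 0.145 down to 0.085.

Request:
play_rows([
  [[0.001, 0, 0.012, 0], [0, 0, 0.012, 0], [0, 0, 0.012, 0], [0, 0, 0.003, 0], [0, 0, 0, 0]],
])

```text
time: 8.32
ee_pos: [0.5483, 0.248, 0.1041]
tcp_rot: [-179.8, 0.1, 90.0]
wrist_force: [0.0, -1.1, -0.2]
opening: -0.0002
grasp_force: 0.0
```

Request:
play_rows([
  [[0, 0, 0.002, 0], [0, 0, 0.002, 0], [0, 0, 0.002, 0], [0, 0, 0.002, 0], [0, 0, 0.002, 0]],
])

```text
time: 8.73
ee_pos: [0.5495, 0.2487, 0.0966]
tcp_rot: [180.0, -0.0, 90.0]
wrist_force: [-0.1, -0.6, 2.5]
opening: -0.0003
grasp_force: 1.1
```

Request:
play_rows([
  [[0, 0, 0.002, 0], [0, 0, 0.002, 0], [0, 0, 0.002, 0], [0, 0, 0.002, 0], [0, 0, 0, 0]],
])

```text
time: 9.15
ee_pos: [0.5494, 0.2487, 0.088]
tcp_rot: [180.0, -0.0, 90.0]
wrist_force: [0.7, 1.6, 3.8]
opening: -0.0002
grasp_force: 1.4
```

Request:
play_rows([
  [[0, 0, 0.002, 0], [0, 0, 0.001, 0], [0, 0, 0, 0], [0, 0, 0, 0], [0, 0, 0, 0]],
])

```text
time: 9.57
ee_pos: [0.5495, 0.2487, 0.0857]
tcp_rot: [180.0, -0.0, 90.0]
wrist_force: [-0.5, 0.4, 6.4]
opening: -0.0003
grasp_force: 2.8
```

Request:
play_rows([
  [[0, 0, -0.003, 0], [0, 0, -0.007, 0], [0, 0, -0.02, 0], [0, 0, -0.03, 0], [-0.01, 0, 0, 0]],
])

```text
time: 9.98
ee_pos: [0.5504, 0.24, 0.1506]
tcp_rot: [179.7, -0.1, 90.1]
wrist_force: [1.8, 0.0, 1.5]
opening: -0.0001
grasp_force: 0.0
```

Request:
play_rows([
  [[-0.03, 0.002, 0, 0], [-0.03, 0.002, 0, 0], [-0.03, 0.002, 0, 0], [-0.03, 0.002, 0, 0], [-0.03, 0.002, 0, 0]],
])

```text
time: 10.4
ee_pos: [0.5588, 0.0871, 0.1453]
tcp_rot: [-180.0, 0.0, 90.0]
wrist_force: [0.8, -0.1, -0.1]
opening: 0.0004
grasp_force: 0.0
```

Request:
play_rows([
  [[-0.03, 0.002, 0, 0], [-0.02, 0, 0, 0], [0, 0, 0, 0], [0, 0, 0, 0], [0, 0, 0, 0]],
])

```text
time: 10.82
ee_pos: [0.5611, 0.0388, 0.1453]
tcp_rot: [-180.0, -0.0, 90.0]
wrist_force: [0.0, 0.4, 0.0]
opening: 0.0003
grasp_force: 0.0
```

```bash
python3 - <<'E'
from workcell import bot
import cv2,numpy as np
s=bot.camera("scene")["img"]
def crop(i,u,v,r): return cv2.resize(i[v-r:v+r,u-r:u+r],(400,400),interpolation=cv2.INTER_CUBIC)
cv2.imwrite("pics/n3.png",np.hstack([crop(s,323,190,60),crop(s,364,150,40)]))
E
```

```text
(no output)
```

View pics/n3.png

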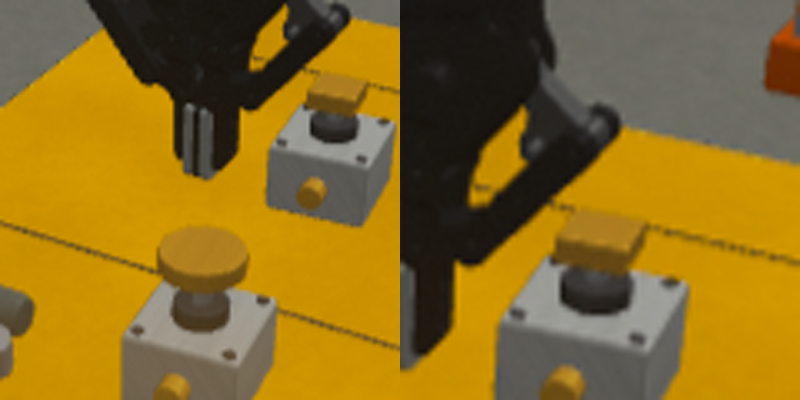

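The square cap, at (600,235) in the right crop, now sits low and down. The tips at (205,172) in the left crop are above the wide cap at (203,248).

Request:
play_rows([
  [[0, 0, 0.012, 0], [0, 0, 0.012, 0], [0, 0, 0.012, 0], [0, 0, 0.003, 0], [0, 0, 0, 0]],
])

```text
time: 11.28
ee_pos: [0.5602, 0.0388, 0.1042]
tcp_rot: [-179.8, 0.0, 90.0]
wrist_force: [0.0, -1.2, -0.2]
opening: 0.0001
grasp_force: 0.0
```

Request:
play_rows([
  [[0, 0, 0.002, 0], [0, 0, 0.002, 0], [0, 0, 0.002, 0], [0, 0, 0.002, 0], [0, 0, 0.002, 0]],
])

```text
time: 11.7
ee_pos: [0.5615, 0.0386, 0.0965]
tcp_rot: [180.0, -0.0, 90.0]
wrist_force: [-1.0, 0.6, 1.7]
opening: -0.0
grasp_force: 1.1
```

Request:
play_rows([
  [[0, 0, 0.002, 0], [0, 0, 0.002, 0], [0, 0, 0.002, 0], [0, 0, 0.002, 0], [0, 0, 0, 0]],
])

```text
time: 12.12
ee_pos: [0.5615, 0.0385, 0.0881]
tcp_rot: [180.0, 0.0, 90.0]
wrist_force: [1.7, 0.4, 2.2]
opening: -0.0
grasp_force: 1.4
```

Request:
play_rows([
  [[0, 0, 0.002, 0], [0, 0, 0.001, 0], [0, 0, 0, 0], [0, 0, 0, 0], [0, 0, 0, 0]],
])

```text
time: 12.53
ee_pos: [0.5615, 0.0386, 0.0857]
tcp_rot: [180.0, -0.0, 90.0]
wrist_force: [-0.2, -0.2, 5.6]
opening: -0.0001
grasp_force: 2.8
```

Request:
play_rows([
  [[0, 0, -0.003, 0], [0, 0, -0.007, 0], [0, 0, -0.02, 0], [0, 0, -0.03, 0], [0, 0, -0.03, 0]],
])

```text
time: 12.95
ee_pos: [0.5602, 0.0385, 0.1755]
tcp_rot: [-179.8, 0.0, 90.0]
wrist_force: [0.7, -0.4, -1.0]
opening: 0.0003
grasp_force: 0.0
```

Request:
play_rows([
  [[0, 0, -0.03, 0], [0, 0, 0, 0], [0, 0, 0, 0], [0, 0, 0, 0], [0, 0, 0, 0]],
])

```text
time: 13.37
ee_pos: [0.5607, 0.0385, 0.2039]
tcp_rot: [-179.9, 0.0, 90.0]
wrist_force: [0.2, -0.1, -0.4]
opening: -0.0002
grasp_force: 0.0
```

```bash
python3 - <<'E'
from workcell import bot
import cv2
cv2.imwrite("pics/f.png",bot.camera("scene")["img"])
E
```

```text
(no output)
```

View pics/f.png

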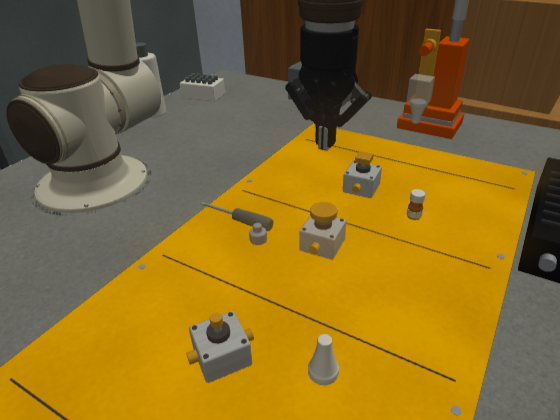

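All three caps are down, at (216,319), (323,212) and (364,159). The nozzle, vial, knob and screwdriver haven't moved, and the arm is clear.

```bash
python3 -c "
from workcell import bot
print(bot.job_done())"
```

```text
the job is handed in; nothing more can be done
None
```

I pressed the narrow, square and wide plungers down to their stops in that order (about 6 N each) and left them down, moved none of the loose items, and handed the job in at about 13.4 s.

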